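# Find the socket wrench that fits the loose bench-bar nut

### The job

The middle one of the three nuts on the red bench bar has worked loose, and its size is anyone's guess: try the T-handle socket wrenches from the rack on it until you have the one that fits, that is, it goes right down over the nut and turns it. Set any wrench that does not fit back upright in its own hole in the rack, without dropping it, and leave the other two nuts and everything else on the bench as they are. Finish with the fitting wrench upright and fully down on the middle nut, the nut tightened (clockwise) by about an eighth of a turn, and your gripper still holding the wrench.

Things in the scene. Friction and masses are not known exactly. Their poses are not given: they have to be found in the camera images.
- bar: dark red wooden bench bar fixed to the bench, 76 (its x) x 270 (its y) x 30 mm high, origin under its centre, z up; a pale bench pin 62 wide, 16 high sticks out 83 mm on its -x side. Bolts stand at y = -85, 0 and 85 mm, each with a 50 mm square washer (top 33 mm above the bench) and a hex nut. Each nut starts with two flats parallel to the bar's y, within 2 degrees
- mid_seat (a point): centre of the top face of the middle nut's washer, on the middle bolt's axis; fixed to the bar, axes as the bar's. A wrench is fully down when its lower rim stands here. The middle nut may be the 19, 24 or 30 mm one; this changes from start to start
- rack: pale wooden block fixed to the bench, 90 (its x) x 290 (its y) x 45 mm high, origin under its centre; three round holes 51 mm across, 30 mm deep (floor 15 mm above the bench) at y = -90, 0 and 90 mm. One wrench stands in each, socket down, cross bar within 0.3 rad of the rack's x; which is where changes
- wrench_19: steel T-handle socket wrench, yellow band, about 350 g. Origin: centre of its open lower rim, z up. Hex socket 20.5 mm across flats inside, 4 mm walls, 34 deep, two inner flats parallel to its x. Cross bar along x: 110 mm long, 12 thick, 120 mm above the rim; hub block in its middle 28 (x) x 20 (y) x 26 (z) mm, same height, to grip across y. 10 degrees of play on its nut
- wrench_24: steel T-handle socket wrench, blue band, about 450 g. Origin: centre of its open lower rim, z up. Hex socket 26 mm across flats inside, 4 mm walls, 34 deep, two inner flats parallel to its x. Cross bar along x: 110 mm long, 12 thick, 120 mm above the rim; hub block in its middle 28 (x) x 20 (y) x 26 (z) mm, same height, to grip across y. 10 degrees of play on its nut
- wrench_30: steel T-handle socket wrench, red band, about 550 g. Origin: centre of its open lower rim, z up. Hex socket 32 mm across flats inside, 4 mm walls, 34 deep, two inner flats parallel to its x. Cross bar along x: 110 mm long, 12 thick, 120 mm above the rim; hub block in its middle 28 (x) x 20 (y) x 26 (z) mm, same height, to grip across y. 10 degrees of play on its nut
- nut_19 (a joint): turn since the start, rad, of the 19 mm nut (19 mm across flats, 11 high, top chamfered 2 mm, bolt end 3 mm above it), wherever on the bar it is: starts at 0, clockwise from above is positive. It turns stiffly (0.12 N m), keeps its height and stays where left. A smaller socket stops on its top; a larger one goes down but slips round it
- nut_24 (a joint): turn since the start, rad, of the 24 mm nut (24 mm across flats, 15 high, top chamfered 2 mm, bolt end 3 mm above it), wherever on the bar it is: starts at 0, clockwise from above is positive. It turns stiffly (0.12 N m), keeps its height and stays where left. A smaller socket stops on its top; a larger one goes down but slips round it
- nut_30 (a joint): turn since the start, rad, of the 30 mm nut (30 mm across flats, 18 high, top chamfered 2 mm, bolt end 3 mm above it), wherever on the bar it is: starts at 0, clockwise from above is positive. It turns stiffly (0.12 N m), keeps its height and stays where left. A smaller socket stops on its top; a larger one goes down but slips round it
- hammer: bystander: hammer with dark wooden handle lying on the steel slab, 240 mm long
- punch: bystander: steel punch lying on the slab, 100 x 10 x 10 mm
- brass_a: bystander: brass offcut lying beside the bench bar, about 45 x 35 x 6 mm
- brass_b: bystander: round brass offcut with a tail beside the bench bar, about 55 x 32 x 6 mm
- bowl: bystander: small copper bowl standing on the bench, 110 mm across, 45 mm high
- oil: bystander: amber glass oil bottle with a red cap, 52 mm across, 115 mm high
Things that resemble listed ones, but are neither listed nor needed, are in the scene too. Leave any pink look-alike of the wrench_30 alone.

How it is judged:
At the end, for the whole second after the job is handed in: Fitting wrench on the middle nut, held by the fingers (over 3 N), rim within 6 mm of the bolt axis and 4 mm of the washer, tilt under 0.1 rad, that nut turned 0.4 to 1.3 rad clockwise, others under 0.12; other wrenches within 20 mm of their starts, tilt under 0.15 rad ((((horizontal distance between wrench_19 and mid_seat below 0.006 m and z of wrench_19 in the frame of mid_seat between -0.006 and 0.004 m and angle between wrench_19's own z axis and vertical below 0.1 rad) and value of joint nut_19 between 0.4 and 1.3 rad and contact force between the fingers and wrench_19 above 3 N and distance of each of wrench_24, wrench_30 from where it was at the start of the episode below 0.02 m and angle between each of wrench_24, wrench_30's own z axis and vertical below 0.15 rad and value of joint nut_24 between -0.12 and 0.12 rad and value of joint nut_30 between -0.12 and 0.12 rad) or ((horizontal distance between wrench_24 and mid_seat below 0.006 m and z of wrench_24 in the frame of mid_seat between -0.006 and 0.004 m and angle between wrench_24's own z axis and vertical below 0.1 rad) and value of joint nut_24 between 0.4 and 1.3 rad and contact force between the fingers and wrench_24 above 3 N and distance of each of wrench_19, wrench_30 from where it was at the start of the episode below 0.02 m and angle between each of wrench_19, wrench_30's own z axis and vertical below 0.15 rad and value of joint nut_19 between -0.12 and 0.12 rad and value of joint nut_30 between -0.12 and 0.12 rad) or ((horizontal distance between wrench_30 and mid_seat below 0.006 m and z of wrench_30 in the frame of mid_seat between -0.006 and 0.004 m and angle between wrench_30's own z axis and vertical below 0.1 rad) and value of joint nut_30 between 0.4 and 1.3 rad and contact force between the fingers and wrench_30 above 3 N and distance of each of wrench_19, wrench_24 from where it was at the start of the episode below 0.02 m and angle between each of wrench_19, wrench_24's own z axis and vertical below 0.15 rad and value of joint nut_19 between -0.12 and 0.12 rad and value of joint nut_24 between -0.12 and 0.12 rad))); the arm keeps its last pose, push and grip.
It fails at once if a bystander (hammer, punch, brass offcuts, bowl, bottle) is pushed more than 30 mm (distance of any of hammer, punch, brass_a, brass_b, bowl, oil from where it was at the start of the episode above 0.03 m).
It fails at once if more than one nut is turned (((value of joint nut_19 above 0.15 rad or value of joint nut_19 below -0.15 rad) and (value of joint nut_24 above 0.15 rad or value of joint nut_24 below -0.15 rad)) or ((value of joint nut_19 above 0.15 rad or value of joint nut_19 below -0.15 rad) and (value of joint nut_30 above 0.15 rad or value of joint nut_30 below -0.15 rad)) or ((value of joint nut_24 above 0.15 rad or value of joint nut_24 below -0.15 rad) and (value of joint nut_30 above 0.15 rad or value of joint nut_30 below -0.15 rad))).
It fails at once if a wrench is dropped or flung: out of the fingers and faster than 0.5 m/s ((contact force between the fingers and wrench_19 below 0.1 N and linear speed of wrench_19 above 0.5 m/s) or (contact force between the fingers and wrench_24 below 0.1 N and linear speed of wrench_24 above 0.5 m/s) or (contact force between the fingers and wrench_30 below 0.1 N and linear speed of wrench_30 above 0.5 m/s)).
It also fails if it takes over 67 s, if anything falls off the work surface, if the arm or the gripper's body presses on something with over 40 N, if the wrist force passes 120 N, or if a joint passes its speed limit or range.

### The arm

A 6-joint arm with a two-finger parallel gripper is mounted at the origin on the work surface. World frame = base frame: x ahead of the robot, y to its left, z up, the work surface at z = 0. Lengths are in m, angles in rad, forces in N, time in s.
With the tool pointing down it reaches from about 0.3 to 0.85 m from the base axis. Payload 5.4 kg.
Tool frame: the origin (TCP) lies at the very end of the fingers, on their centre line; the grasp point (between the pads) lies 19 mm behind it (manip.grip_point_offset is the distance from the TCP to the grasp point, in m); z points along the fingers, y is the direction in which the jaws open and shut (so a half turn about z gives the same grasp; the last joint's range is limited). The gripper opens to 85 mm and grips with 20 to 120 N. Pads are 22 mm wide; open, the fingers measure 114 mm over their backs; the gripper's body (76 mm by 85 mm) begins 54 mm behind the grasp point. The pads swing forward as they close: fully open they stand 13 mm farther back than shut.
Start: joints at [-1.312, 0.158, 1.597, -0, 1.386, -0.21], TCP at [0.26, -0.513, 0.231] pointing down, gripper open.
Joint ranges: [-2.91, 2.91], [-0.94, 2.29], [0.18, 2.7], [-1.29, 4.43], [0.17, 2.64], [-3, 3]. Speed limits (rad/s): [2.57, 2.57, 3.14, 3.14, 3.14, 3.14].

### API

Orientations are given as a 3x3 rotation matrix whose columns are the frame's x, y, z axes.
In Python, from station import sensors, read_camera, camera_model, job_done, models, manip gives the robot as it stands.
- The arm moves only by the tool arm_command, never from a script. Its argument "rows" is a list of rows, each an object with "dp": the shift along the world's x, y, z normalised to -1 to 1, where 1 is 120 mm, a list of three; "turn": the turn about the world's z normalised to -1 to 1, where 1 is 30 degrees; "hand": the closure, from 0 (fully open) to 1 (shut). In form: [{"dp": [x, y, z], "turn": turn, "hand": hand}, ...]. A call has exactly 8 rows; each row is the pose to reach, as a shift and turn from the pose commanded when the call began; what a row does not reach only later rows make up. A row lasts 1/10 s, in which the tool goes at most 50 mm and 8.59 degrees, less where a joint would pass 70% of its speed; a pose out of reach is approached as far as the arm can. A call with a number of a shift or a turn outside -1 to 1 is refused whole. A call with a gripper value outside its range is refused whole. The fingers move at their own pace and stop on an object; "force" is the grip in N (left out, the last holds). Time passes only in rows, so rows that repeat a pose let the fingers close, or fill a call up. It gives the time, the measured TCP pose, the force and the opening at its end, in the units of the state.
- sensors.read_state(): the state, without advancing time (a new reading comes with each control period).
- read_camera(name): name is "scene" or "top"; returns the picture (480x640x3 uint8, red, green, blue); there is no depth.
- camera_model(name): a dict with "fovy" (degrees; the focal length in pixels is half the picture's height over the tangent of half this angle, whatever the lens; pixels are square), "cx", "cy" (the principal point, pixels), "origin" and "orientation" of the camera in the world. Camera axes: x right, y up, looking along -z (the intrinsics and any distortion apply to the point x, -y, -z); pixel columns grow to the right and rows downward; lengths in m; the calibration is good to about 2 mm. A picture is of the moment at which its call begins. camera_model takes no time and is no camera call.
- job_done(): hands the job in, once; it reports no verdict.
Trained networks look in the newest picture that a camera, given by its name, has taken for a name from the list of things; names that differ only in an ending like _2 or _b are one class to them, and where a whole thing is asked for, a point or a joint stands for the part that bears it (a point fixed in the world has none). Each returns a list of dicts, best first, with "p" (0 to 1); they miss things now and then, are a little off and sometimes report something else, mostly with a low value. They report only what shows in the picture. A call takes as long as a camera call. They do not tell look-alikes from the thing itself.
- models.find_in(query, camera): "xy" ([column, row] in pixels, amid what is visible of it).
- models.masks_of(query, camera): "region" (480x640 bool, what is visible of it) and "xy" ([column, row] in pixels, amid what is visible of it).
- models.place_of(query, camera): "xy" ([column, row] in pixels: a listed point, or the origin of a listed thing).
The state is a dict: "t": time; "qpos": joint angles; "qd": joint speeds; "tau": joint torques, N m; "ee_pos": TCP position; "ee_rot": TCP orientation; "contact_force": force on the tool from outside, world axes, zero at the start; "wrist_torque": the same for the moment, N m; "finger_gap": finger opening in m.
Only numpy, scipy, OpenCV 4.12 (cv2) and the standard library are available. Lean on these libraries where they do the work, as an engineer would, in place of code of your own. Each camera call takes 0.05 s, during which the arm holds its last target. There are 200 camera calls.

## Working session

There is one attempt and no reset: what is moved stays moved. The work goes in short steps, Python scripts to look and compute and a tool call to move; the robot and the scene stay as the last step left them, time stands still between calls to the robot, and variables do not carry over. Pictures are saved under pics/ and viewed, about 8 in all and at most 12, crops included, and the job is handed in when it is done.

Besides the shell and the picture viewer there is one more tool, called after ">>>" as a command line: name --argument value ..., lists and objects as JSON in quotes. arm_command: Moves the arm, as the interface text tells. Scaled input: -1 to 1 covers 120 mm each way for a shift and 30 degrees each way for a turn. Its arguments: {"type":"object","properties":{"rows":{"type":"array"},"force":{"type":"number"}},"required":["rows"]}

```bash
mkdir -p pics; cat > h.py <<'E'
import numpy as np, cv2
from station import sensors, read_camera, camera_model, job_done, models, manip
def ray(cam,uv):
    m=camera_model(cam); f=240/np.tan(np.radians(m["fovy"])/2)
    d=np.array([(uv[0]-m["cx"])/f,-(uv[1]-m["cy"])/f,-1.])
    return np.array(m["origin"]),np.array(m["orientation"])@d
def at(cam,uv,z):
    o,d=ray(cam,uv); return o+d*(z-o[2])/d[2]
def proj(cam,p):
    m=camera_model(cam); f=240/np.tan(np.radians(m["fovy"])/2)
    c=np.array(m["orientation"]).T@(np.array(p)-np.array(m["origin"]))
    return np.array([m["cx"]-f*c[0]/c[2],m["cy"]+f*c[1]/c[2]])
def save(cam,name,box=None,k=1):
    im=read_camera(cam)
    if box: im=im[box[1]:box[3],box[0]:box[2]]
    im=cv2.resize(im,None,fx=k,fy=k,interpolation=cv2.INTER_CUBIC)
    cv2.imwrite("pics/"+name+".png",im[:,:,::-1])
E
python3 - <<'E'
from h import *
for c in("scene","top"):
    save(c,c+"0"); print(c,camera_model(c))
    for q in["bar","mid_seat","rack","wrench_19","wrench_24","wrench_30"]:
        print(q,[(np.round(r["xy"],1).tolist(),round(r["p"],2)) for r in models.place_of(q,c)][:5])
s=sensors.read_state(); print(s["t"],s["ee_pos"],s["ee_rot"],s["contact_force"],s["finger_gap"],manip.grip_point_offset)
E
```

```text
scene {'fovy': 54.830008372967384, 'cx': 318.23010359475546, 'cy': 238.01399799877294, 'origin': array([ 1.01954144, -0.50797913,  0.5551971 ]), 'orientation': array([[ 0.71722264, -0.40369122,  0.56800096],
       [ 0.69673287,  0.40086746, -0.59486855],
       [ 0.01245012,  0.82239813,  0.56877616]])}
bar [([265.6, 335.6], 0.69)]
mid_seat [([264.1, 318.1], 0.57)]
rack [([378.4, 220.9], 0.65)]
wrench_19 [([349.1, 223.7], 0.92), ([276.2, 248.1], 0.86), ([413.2, 204.9], 0.83), ([300.9, 196.3], 0.83), ([381.9, 216.4], 0.61)]
wrench_24 [([349.1, 223.7], 0.92), ([276.2, 248.1], 0.86), ([413.2, 204.9], 0.83), ([300.9, 196.3], 0.83), ([381.9, 216.4], 0.61)]
wrench_30 [([349.1, 223.7], 0.92), ([276.2, 248.1], 0.86), ([413.2, 204.9], 0.83), ([300.9, 196.3], 0.83), ([381.9, 216.4], 0.61)]
top {'fovy': 46.54353639941267, 'cx': 306.6122531957102, 'cy': 235.36994056480262, 'origin': array([0.43477812, 0.02359695, 1.09772257]), 'orientation': array([[-0.01084555,  0.99429787, -0.10608543],
       [-0.99993615, -0.01112088, -0.00200413],
       [-0.00317246,  0.10605692,  0.994355  ]])}
bar [([411.5, 206.7], 0.56), ([251.0, 271.0], 0.5), ([349.3, 246.9], 0.17)]
mid_seat [([417.7, 209.4], 0.98)]
rack [([207.4, 255.3], 0.67), ([258.6, 140.7], 0.43)]
wrench_19 [([234.2, 357.0], 0.92), ([327.2, 300.0], 0.83), ([161.6, 243.2], 0.77), ([250.1, 268.7], 0.71), ([202.9, 254.5], 0.61)]
wrench_24 [([234.2, 357.0], 0.92), ([327.2, 300.0], 0.83), ([161.6, 243.2], 0.77), ([250.1, 268.7], 0.71), ([202.9, 254.5], 0.61)]
wrench_30 [([234.2, 357.0], 0.92), ([327.2, 300.0], 0.83), ([161.6, 243.2], 0.77), ([250.1, 268.7], 0.71), ([202.9, 254.5], 0.61)]
0.7 [ 0.25977861 -0.51296113  0.23130114] [[ 8.92116940e-01  4.51804565e-01  2.51742636e-05]
 [ 4.51804565e-01 -8.92116940e-01 -6.13655047e-06]
 [ 1.96858655e-05  1.68483679e-05 -1.00000000e+00]] [ 0.42276987 -0.00590529 -0.14357084] 0.08576315109460621 0.0187
```

View pics/scene0.png

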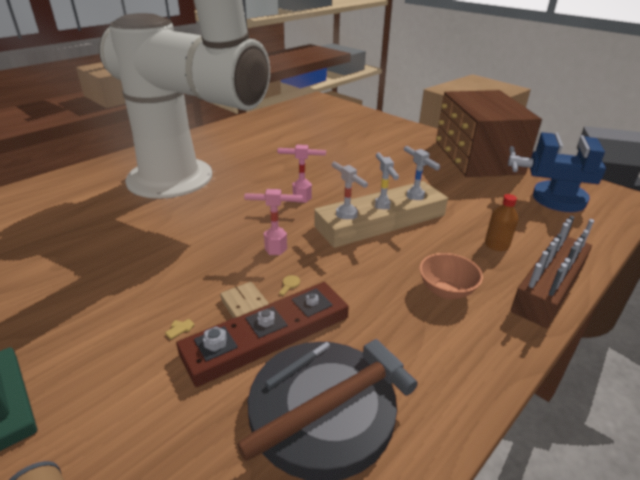

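View pics/top0.png

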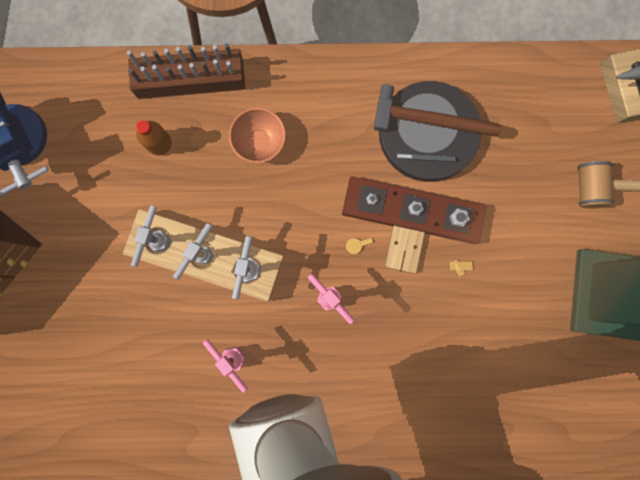

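The scene view shows pink look-alikes at (302,170) and (274,220), and the rack wrenches at red (347,190), yellow (385,180) and blue (420,170). The bar's nuts are at (215,340), (265,320) and (312,300), largest on the left. In the top view the nuts are at (372,199), (416,208) and (460,217), and the middle one looks like the mid size. I'll confirm that in enlarged crops.

```bash
python3 - <<'E'
from h import *
a=read_camera("top"); b=read_camera("scene")
c1=cv2.resize(a[170:250,335:495],None,fx=5,fy=5,interpolation=cv2.INTER_CUBIC)
c2=cv2.resize(a[195:305,115:295],None,fx=4.4,fy=4.4,interpolation=cv2.INTER_CUBIC)[:,:800]
# stack two crops to fit 800x600
c1=c1[:, :800]; c2=cv2.resize(c2,(327,200))
b2=cv2.resize(b[140:250,310:460],(327,200+0),interpolation=cv2.INTER_CUBIC)
row=np.zeros((200,800,3),np.uint8); row[:,:327]=c2; row[:,340:667]=b2
cv2.imwrite("pics/crop.png",np.vstack([c1,row])[:,:,::-1])
for q in["nut_19","wrench_24"]:
  for c in("top","scene"):
    for r in models.masks_of(q,c):
        g=r["region"]; ys,xs=np.nonzero(g)
        print(q,c,np.round(r["xy"],1),round(r["p"],2),g.sum(),xs.min(),xs.max(),ys.min(),ys.max())
E
```

```text
nut_19 top [413.6 209.4] 0.67 46 409 417 204 214
nut_19 top [455.4 219.5] 0.55 154 450 467 210 226
nut_19 top [371.6 197. ] 0.45 84 366 377 194 204
nut_19 scene [215.6 343.8] 0.76 250 205 225 331 349
nut_19 scene [262.7 319.3] 0.73 160 258 273 312 327
nut_19 scene [310.7 302.7] 0.46 85 307 317 297 305
wrench_24 top [244.9 269.9] 0.98 716 233 260 236 297
wrench_24 top [232.4 361.9] 0.78 919 203 246 340 391
wrench_24 top [193.8 251.1] 0.76 767 174 213 223 278
wrench_24 top [327.9 299.8] 0.7 673 309 352 275 322
wrench_24 top [147.  239.8] 0.63 987 131 170 206 266
wrench_24 scene [382.3 177.2] 0.96 538 375 397 155 210
wrench_24 scene [348.3 188.5] 0.75 824 332 367 162 219
wrench_24 scene [275.1 211.6] 0.65 1197 243 302 190 255
wrench_24 scene [417.5 165.4] 0.63 764 402 439 146 200
wrench_24 scene [302.3 167.3] 0.62 881 278 325 145 202
```

View pics/crop.png

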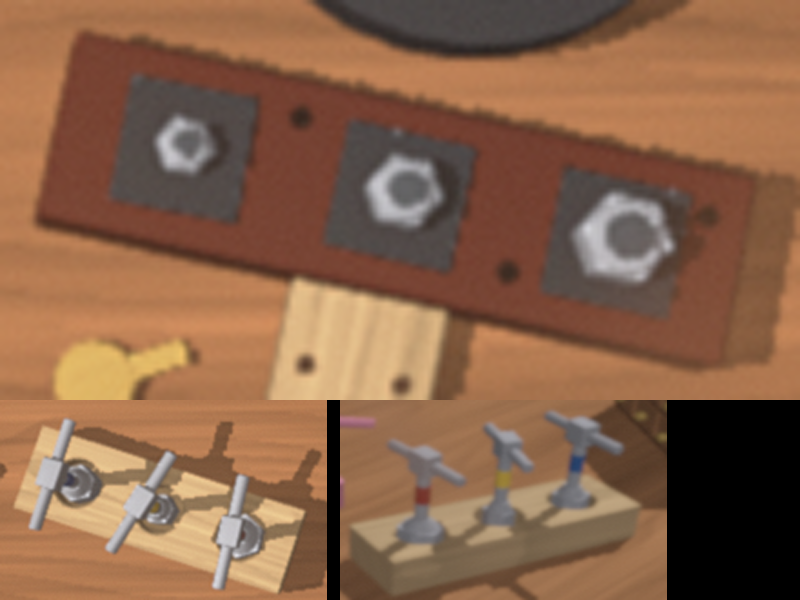

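Nut widths in the crop are about 60, 80 and 100 px, matching 19, 24 and 30 mm. So the middle nut looks like 24, and the blue-band wrench should fit. That's the rack's leftmost in the top view, near (147,240), and rightmost in the scene view, near (420,170). It isn't pink.

```bash
python3 - <<'E'
from h import *
def tri(u,v):
    o1,d1=ray("top",u);o2,d2=ray("scene",v)
    d1/=np.linalg.norm(d1);d2/=np.linalg.norm(d2)
    s=np.linalg.lstsq(np.c_[d1,-d2],o2-o1,rcond=None)[0]
    a=o1+d1*s[0];b=o2+d2*s[1];return np.round((a+b)/2,4),round(np.linalg.norm(a-b),4)
W=[at("top",p,.033) for p in[(371.6,199.2),(414.7,208.6),(458,218.2)]]
print("washers",np.round(W,4)); d=W[0]-W[2]; print("bar yaw deg (y axis - 90)",np.degrees(np.arctan2(d[1],d[0]))-90,np.linalg.norm(d))
print("hub tri",tri((143.6,235.2),(421,158.2)),"top@.148",at("top",(143.6,235.2),.148))
a,b=at("top",(152.4,206),.135),at("top",(134.8,265.4),.135)
print("ends",a,b,(a+b)/2,np.degrees(np.arctan2(*(a-b)[1::-1])),np.linalg.norm(a-b))
R=sensors.read_state()["ee_rot"];print("tool x ang",np.degrees(np.arctan2(R[1][0],R[0][0])))
# rack mask / corners from crop: 
for c in[(127,250),(139,212),(282,257),(270,298)]: print(at("top",c,.045))
save("top","rack",(110,190,310,310),4)
E
```

```text
washers [[ 0.6172 -0.1005  0.033 ]
 [ 0.5979 -0.1831  0.033 ]
 [ 0.5783 -0.2658  0.033 ]]
bar yaw deg (y axis - 90) -13.243913107733775 0.16977366961972637
hub tri (array([0.5415, 0.3098, 0.1314]), np.float64(0.0004)) top@.148 [0.53951805 0.30476989 0.148     ]
ends [0.59207886 0.29427134 0.135     ] [0.4886601  0.32277024 0.135     ] [0.54036948 0.30852079 0.135     ] -15.406503569289825 0.10727361219067695
tool x ang 26.86148801091311
[0.52303227 0.366161   0.045     ]
[0.59549617 0.34494371 0.045     ]
[0.50650793 0.07267065 0.045     ]
[0.42975843 0.09564925 0.045     ]
```

View pics/rack.png

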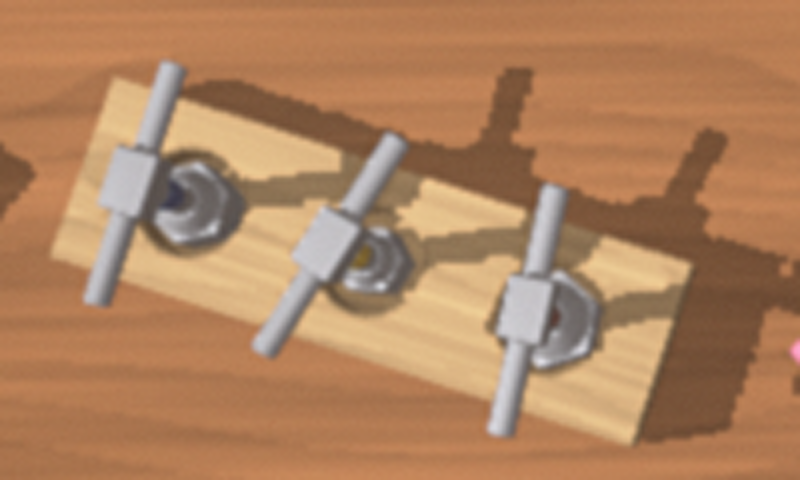

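>>> arm_command --rows '[{"dp":[0.084,0.245,0],"turn":-0.05,"hand":0.3},{"dp":[0.167,0.489,0],"turn":-0.1,"hand":0.3},{"dp":[0.25,0.733,0],"turn":-0.15,"hand":0.3},{"dp":[0.334,0.978,0],"turn":-0.2014,"hand":0.3},{"dp":[0.334,0.978,0],"turn":-0.2014,"hand":0.3},{"dp":[0.334,0.978,0],"turn":-0.2014,"hand":0.3},{"dp":[0.334,0.978,0],"turn":-0.2014,"hand":0.3},{"dp":[0.334,0.978,0],"turn":-0.2014,"hand":0.3}]'

```text
t: 1.85
ee_pos: [0.2995, -0.3965, 0.2313]
ee_rot: [[0.935, 0.355, -0.0], [0.355, -0.935, -0.0], [-0.0, 0.0, -1.0]]
contact_force: [0.1, 0.1, -0.1]
finger_gap: 0.0599
```

>>> arm_command --rows '[{"dp":[0.084,0.245,0],"turn":-0.05,"hand":0.3},{"dp":[0.167,0.489,0],"turn":-0.1,"hand":0.3},{"dp":[0.25,0.733,0],"turn":-0.15,"hand":0.3},{"dp":[0.334,0.978,0],"turn":-0.2014,"hand":0.3},{"dp":[0.334,0.978,0],"turn":-0.2014,"hand":0.3},{"dp":[0.334,0.978,0],"turn":-0.2014,"hand":0.3},{"dp":[0.334,0.978,0],"turn":-0.2014,"hand":0.3},{"dp":[0.334,0.978,0],"turn":-0.2014,"hand":0.3}]'

```text
t: 2.65
ee_pos: [0.3396, -0.2793, 0.2313]
ee_rot: [[0.967, 0.254, -0.0], [0.254, -0.967, -0.0], [-0.0, 0.0, -1.0]]
contact_force: [0.2, -1.2, 0.5]
finger_gap: 0.0597
```

>>> arm_command --rows '[{"dp":[0.084,0.245,0],"turn":-0.05,"hand":0.3},{"dp":[0.167,0.489,0],"turn":-0.1,"hand":0.3},{"dp":[0.25,0.733,0],"turn":-0.15,"hand":0.3},{"dp":[0.334,0.978,0],"turn":-0.2014,"hand":0.3},{"dp":[0.334,0.978,0],"turn":-0.2014,"hand":0.3},{"dp":[0.334,0.978,0],"turn":-0.2014,"hand":0.3},{"dp":[0.334,0.978,0],"turn":-0.2014,"hand":0.3},{"dp":[0.334,0.978,0],"turn":-0.2014,"hand":0.3}]'

```text
t: 3.45
ee_pos: [0.3798, -0.1619, 0.2313]
ee_rot: [[0.989, 0.15, -0.0], [0.15, -0.989, -0.0], [-0.0, 0.0, -1.0]]
contact_force: [-0.1, -0.7, -0.2]
finger_gap: 0.0597
```

>>> arm_command --rows '[{"dp":[0.084,0.245,0],"turn":-0.05,"hand":0.3},{"dp":[0.167,0.489,0],"turn":-0.1,"hand":0.3},{"dp":[0.25,0.733,0],"turn":-0.15,"hand":0.3},{"dp":[0.334,0.978,0],"turn":-0.2014,"hand":0.3},{"dp":[0.334,0.978,0],"turn":-0.2014,"hand":0.3},{"dp":[0.334,0.978,0],"turn":-0.2014,"hand":0.3},{"dp":[0.334,0.978,0],"turn":-0.2014,"hand":0.3},{"dp":[0.334,0.978,0],"turn":-0.2014,"hand":0.3}]'

```text
t: 4.25
ee_pos: [0.4199, -0.0446, 0.2313]
ee_rot: [[0.999, 0.045, -0.0], [0.045, -0.999, -0.0], [-0.0, 0.0, -1.0]]
contact_force: [0.6, 1.2, -0.9]
finger_gap: 0.0599
```

>>> arm_command --rows '[{"dp":[0.084,0.245,0],"turn":-0.05,"hand":0.3},{"dp":[0.167,0.489,0],"turn":-0.1,"hand":0.3},{"dp":[0.25,0.733,0],"turn":-0.15,"hand":0.3},{"dp":[0.334,0.978,0],"turn":-0.2014,"hand":0.3},{"dp":[0.334,0.978,0],"turn":-0.2014,"hand":0.3},{"dp":[0.334,0.978,0],"turn":-0.2014,"hand":0.3},{"dp":[0.334,0.978,0],"turn":-0.2014,"hand":0.3},{"dp":[0.334,0.978,0],"turn":-0.2014,"hand":0.3}]'

```text
t: 5.05
ee_pos: [0.4601, 0.0728, 0.2313]
ee_rot: [[0.998, -0.06, 0.0], [-0.06, -0.998, -0.0], [0.0, 0.0, -1.0]]
contact_force: [0.3, 0.2, 0.3]
finger_gap: 0.0597
```

>>> arm_command --rows '[{"dp":[0.084,0.245,0],"turn":-0.05,"hand":0.3},{"dp":[0.167,0.489,0],"turn":-0.1,"hand":0.3},{"dp":[0.25,0.733,0],"turn":-0.15,"hand":0.3},{"dp":[0.334,0.978,0],"turn":-0.2014,"hand":0.3},{"dp":[0.334,0.978,0],"turn":-0.2014,"hand":0.3},{"dp":[0.334,0.978,0],"turn":-0.2014,"hand":0.3},{"dp":[0.334,0.978,0],"turn":-0.2014,"hand":0.3},{"dp":[0.334,0.978,0],"turn":-0.2014,"hand":0.3}]'

```text
t: 5.85
ee_pos: [0.5002, 0.1901, 0.2314]
ee_rot: [[0.986, -0.165, 0.0], [-0.165, -0.986, -0.0], [0.0, 0.0, -1.0]]
contact_force: [-0.0, 0.8, -1.2]
finger_gap: 0.0597
```

>>> arm_command --rows '[{"dp":[0.084,0.245,0],"turn":-0.05,"hand":0.3},{"dp":[0.167,0.489,0],"turn":-0.1,"hand":0.3},{"dp":[0.25,0.733,0],"turn":-0.15,"hand":0.3},{"dp":[0.334,0.978,0],"turn":-0.2014,"hand":0.3},{"dp":[0.334,0.978,0],"turn":-0.2014,"hand":0.3},{"dp":[0.334,0.978,0],"turn":-0.2014,"hand":0.3},{"dp":[0.334,0.978,0],"turn":-0.2014,"hand":0.3},{"dp":[0.334,0.978,0],"turn":-0.2014,"hand":0.3}]'

```text
t: 6.65
ee_pos: [0.5403, 0.3074, 0.2315]
ee_rot: [[0.964, -0.267, 0.0], [-0.267, -0.964, -0.0], [0.0, 0.0, -1.0]]
contact_force: [0.1, 0.1, -0.3]
finger_gap: 0.0599
```

>>> arm_command --rows '[{"dp":[0,0,-0.25],"turn":0,"hand":0.3},{"dp":[0,0.01,-0.5],"turn":0,"hand":0.3},{"dp":[0,0.01,-0.75],"turn":0,"hand":0.3},{"dp":[0,0.01,-0.97],"turn":0,"hand":0.3},{"dp":[0,0.01,-0.97],"turn":0,"hand":0.3},{"dp":[0,0.01,-0.97],"turn":0,"hand":0.3},{"dp":[0,0.01,-0.97],"turn":0,"hand":0.3},{"dp":[0,0.01,-0.97],"turn":0,"hand":0.3}]' --force 40

```text
t: 7.45
ee_pos: [0.5417, 0.3101, 0.1172]
ee_rot: [[0.964, -0.266, 0.004], [-0.266, -0.964, 0.001], [0.003, -0.002, -1.0]]
contact_force: [0.6, 0.5, -0.2]
finger_gap: 0.0594
```

```bash
python3 - <<'E'
from h import *
a=read_camera("top")[190:310,110:310]; b=read_camera("scene")[130:230,340:480]
cv2.imwrite("pics/g1.png",np.hstack([cv2.resize(a,(400,300),interpolation=2),cv2.resize(b,(400,300),interpolation=2)])[:,:,::-1])
E
```

```text
(no output)
```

View pics/g1.png

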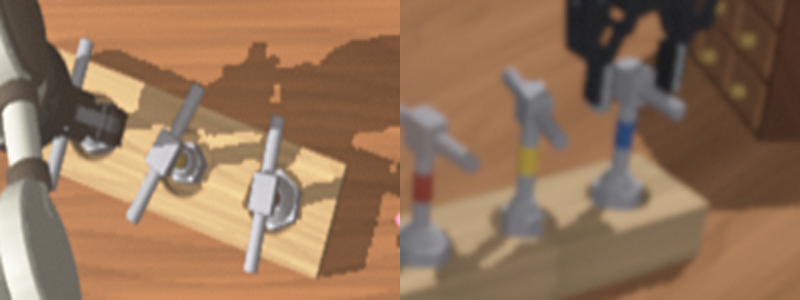

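The fingers straddle the blue wrench's hub (right half, about (630,80)). Closing, then lifting.

>>> arm_command --rows '[{"dp":[0,0,0],"turn":0,"hand":0.5},{"dp":[0,0,0],"turn":0,"hand":0.65},{"dp":[0,0,0],"turn":0,"hand":1},{"dp":[0,0,0],"turn":0,"hand":1},{"dp":[0,0,0],"turn":0,"hand":1},{"dp":[0,0,0],"turn":0,"hand":1},{"dp":[0,0,0],"turn":0,"hand":1},{"dp":[0,0,0],"turn":0,"hand":1}]' --force 60

```text
t: 8.35
ee_pos: [0.5406, 0.3097, 0.1152]
ee_rot: [[0.964, -0.266, 0.001], [-0.266, -0.964, 0.0], [0.001, -0.0, -1.0]]
contact_force: [0.1, -1.0, 3.2]
finger_gap: 0.0191
```

>>> arm_command --rows '[{"dp":[0,0,0.1],"turn":0,"hand":1},{"dp":[0,0,0.25],"turn":0,"hand":1},{"dp":[0,0,0.45],"turn":0,"hand":1},{"dp":[0,0,0.65],"turn":0,"hand":1},{"dp":[0,0,0.85],"turn":0,"hand":1},{"dp":[0,0,1],"turn":0,"hand":1},{"dp":[0,0,1],"turn":0,"hand":1},{"dp":[0,0,1],"turn":0,"hand":1}]'

```text
t: 9.15
ee_pos: [0.5397, 0.3097, 0.234]
ee_rot: [[0.964, -0.266, -0.001], [-0.266, -0.964, -0.0], [-0.001, 0.001, -1.0]]
contact_force: [-0.0, 0.7, -5.5]
finger_gap: 0.0192
```

>>> arm_command --rows '[{"dp":[0.05,0,0.2],"turn":0,"hand":1},{"dp":[0.15,-0.05,0.375],"turn":0,"hand":1},{"dp":[0.25,-0.2,0.375],"turn":0,"hand":1},{"dp":[0.35,-0.45,0.375],"turn":0,"hand":1},{"dp":[0.45,-0.7,0.375],"turn":0,"hand":1},{"dp":[0.483,-0.821,0.375],"turn":0,"hand":1},{"dp":[0.483,-0.821,0.375],"turn":0,"hand":1},{"dp":[0.483,-0.821,0.375],"turn":0,"hand":1}]'

```text
t: 9.95
ee_pos: [0.5975, 0.2117, 0.2785]
ee_rot: [[0.964, -0.266, -0.003], [-0.266, -0.964, 0.001], [-0.003, 0.0, -1.0]]
contact_force: [-0.4, 0.2, -4.0]
finger_gap: 0.0193
```

>>> arm_command --rows '[{"dp":[0,-0.1,0],"turn":0.03,"hand":1},{"dp":[0,-0.25,0],"turn":0.08,"hand":1},{"dp":[0,-0.45,0],"turn":0.15,"hand":1},{"dp":[0,-0.65,0],"turn":0.21,"hand":1},{"dp":[0,-0.77,0],"turn":0.25,"hand":1},{"dp":[0,-0.821,0],"turn":0.268,"hand":1},{"dp":[0,-0.821,0],"turn":0.268,"hand":1},{"dp":[0,-0.821,0],"turn":0.268,"hand":1}]'

```text
t: 10.75
ee_pos: [0.5981, 0.114, 0.2798]
ee_rot: [[0.992, -0.128, -0.0], [-0.128, -0.992, 0.001], [-0.0, -0.001, -1.0]]
contact_force: [0.8, 0.1, -4.3]
finger_gap: 0.0195
```

>>> arm_command --rows '[{"dp":[0,-0.1,0],"turn":0.03,"hand":1},{"dp":[0,-0.25,0],"turn":0.08,"hand":1},{"dp":[0,-0.45,0],"turn":0.15,"hand":1},{"dp":[0,-0.65,0],"turn":0.21,"hand":1},{"dp":[0,-0.77,0],"turn":0.25,"hand":1},{"dp":[0,-0.821,0],"turn":0.268,"hand":1},{"dp":[0,-0.821,0],"turn":0.268,"hand":1},{"dp":[0,-0.821,0],"turn":0.268,"hand":1}]'

```text
t: 11.55
ee_pos: [0.5983, 0.0154, 0.2799]
ee_rot: [[1.0, 0.012, -0.0], [0.012, -1.0, 0.001], [0.0, -0.001, -1.0]]
contact_force: [0.6, -0.9, -4.2]
finger_gap: 0.0192
```

>>> arm_command --rows '[{"dp":[0,-0.1,0],"turn":0.03,"hand":1},{"dp":[0,-0.25,0],"turn":0.08,"hand":1},{"dp":[0,-0.45,0],"turn":0.15,"hand":1},{"dp":[0,-0.65,0],"turn":0.21,"hand":1},{"dp":[0,-0.77,0],"turn":0.25,"hand":1},{"dp":[0,-0.821,0],"turn":0.268,"hand":1},{"dp":[0,-0.821,0],"turn":0.268,"hand":1},{"dp":[0,-0.821,0],"turn":0.268,"hand":1}]'

```text
t: 12.35
ee_pos: [0.5984, -0.0831, 0.2799]
ee_rot: [[0.988, 0.152, -0.0], [0.152, -0.988, 0.001], [0.0, -0.001, -1.0]]
contact_force: [0.4, 0.8, -4.0]
finger_gap: 0.0191
```

>>> arm_command --rows '[{"dp":[0,-0.1,0],"turn":0.03,"hand":1},{"dp":[0,-0.25,0],"turn":0.08,"hand":1},{"dp":[0,-0.45,0],"turn":0.15,"hand":1},{"dp":[0,-0.65,0],"turn":0.21,"hand":1},{"dp":[0,-0.77,0],"turn":0.25,"hand":1},{"dp":[0,-0.821,0],"turn":0.268,"hand":1},{"dp":[0,-0.821,0],"turn":0.268,"hand":1},{"dp":[0,-0.821,0],"turn":0.268,"hand":1}]'

```text
t: 13.15
ee_pos: [0.5985, -0.1816, 0.2799]
ee_rot: [[0.958, 0.288, 0.0], [0.288, -0.958, 0.001], [0.0, -0.001, -1.0]]
contact_force: [-0.9, 0.3, -3.9]
finger_gap: 0.0193
```

```bash
python3 - <<'E'
from h import *
print(sensors.read_state()["ee_pos"])
a=read_camera("top")[130:280,330:530]; b=read_camera("scene")[130:350,160:380]
cv2.imwrite("pics/b1.png",np.hstack([cv2.resize(a,(400,300),interpolation=2),cv2.resize(b,(400,400),interpolation=2)[100-100:300]])[:,:,::-1])
cv2.imwrite("pics/b1.png",np.hstack([cv2.copyMakeBorder(cv2.resize(a,(400,300),interpolation=2),0,100,0,0,0),cv2.resize(b,(400,400),interpolation=2)])[:,:,::-1])
E
```

```text
[ 0.59845793 -0.18161785  0.27990817]
```

View pics/b1.png

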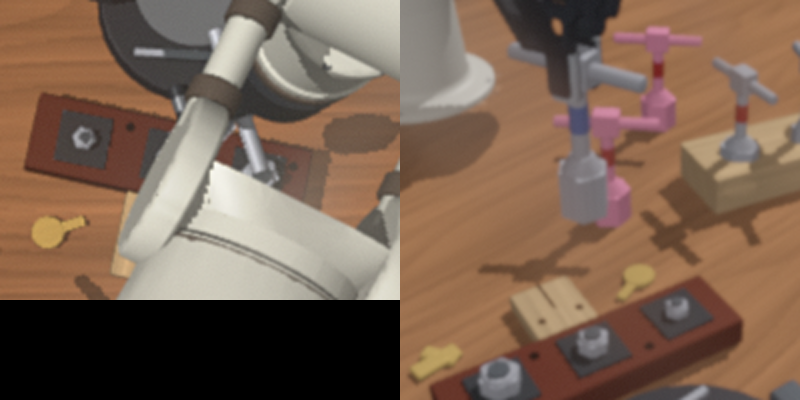

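The carried blue wrench hangs vertical above the middle nut. I'll lower it to just above the bolt end and check alignment.

>>> arm_command --rows '[{"dp":[0,-0.01,-0.2],"turn":0,"hand":1},{"dp":[0,-0.012,-0.4],"turn":0,"hand":1},{"dp":[0,-0.012,-0.6],"turn":0,"hand":1},{"dp":[0,-0.012,-0.8],"turn":0,"hand":1},{"dp":[0,-0.012,-0.9],"turn":0,"hand":1},{"dp":[0,-0.012,-0.98],"turn":0,"hand":1},{"dp":[0,-0.012,-0.98],"turn":0,"hand":1},{"dp":[0,-0.012,-0.98],"turn":0,"hand":1}]'

```text
t: 14.05
ee_pos: [0.5989, -0.1845, 0.1635]
ee_rot: [[0.958, 0.288, 0.002], [0.288, -0.958, -0.001], [0.001, 0.001, -1.0]]
contact_force: [-0.2, 0.3, -2.8]
finger_gap: 0.0194
```

```bash
python3 - <<'E'
from h import *
s=sensors.read_state();print(s["ee_pos"],s["contact_force"])
b=read_camera("scene")[220:360,190:340].copy()
p=s["ee_pos"]; rz=p[2]-.1152+.015
R=s["ee_rot"]
k=4; im=cv2.resize(b,None,fx=k,fy=k,interpolation=2)
def dot(q,col):
    u=(proj("scene",q)-[190,220]+.5)*k; cv2.circle(im,tuple(int(v) for v in u),2,col,-1)
def ring(c,r,col):
    for t in np.radians(np.arange(0,360,60)+16.8+30-30): dot(c+r*np.array([np.cos(t),np.sin(t),0]),col)
ring(np.array([p[0],p[1],rz]),(26/2+4)/np.cos(np.pi/6),(255,255,0))
ring(np.array([.5979,-.1831,.046]),12/np.cos(np.pi/6),(0,255,0))
for a in(-25,25):
  for b2 in(-25,25):
    t=np.radians(-13.24);dot(np.array([.5979,-.1831,.033])+.001*np.array([a*np.cos(t)-b2*np.sin(t),a*np.sin(t)+b2*np.cos(t),0]),(0,255,255))
cv2.imwrite("pics/b2.png",im[:,:,::-1])
E
```

```text
[ 0.59894088 -0.18448286  0.16347106] [-0.16267173  0.29498147 -2.84868216]
```

View pics/b2.png

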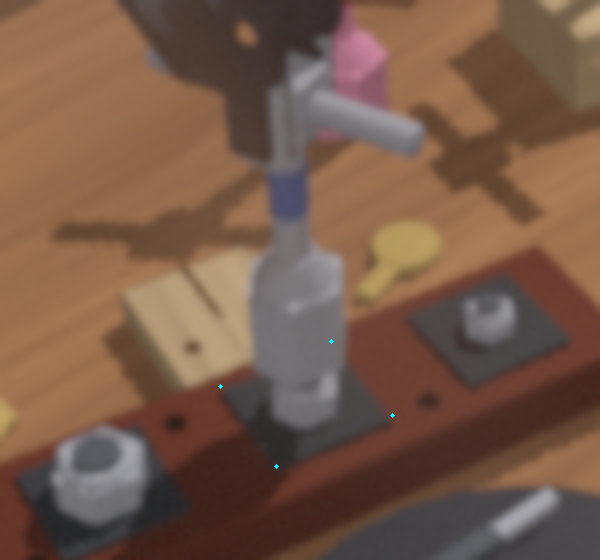

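```bash
python3 - <<'E'
from h import *
s=sensors.read_state();p=s["ee_pos"]; rz=p[2]-.1152+.015
k=4; im=cv2.resize(read_camera("scene")[260:350,230:300],None,fx=8,fy=8,interpolation=2)[:600]
def ring(c,r,col):
    for t in np.radians(np.arange(0,360,60)+16.8):
        u=(proj("scene",np.array(c)+r*np.array([np.cos(t),np.sin(t),0]))-[230,260]+.5)*8; cv2.circle(im,tuple(int(v) for v in u),3,col,-1)
ring([p[0],p[1],rz],.017/np.cos(np.pi/6),(255,255,0))
ring([p[0],p[1],rz+.034],.017/np.cos(np.pi/6),(255,128,0))
ring([.5979,-.1831,.033],.012/np.cos(np.pi/6),(0,255,0))
cv2.imwrite("pics/b3.png",im[:,:,::-1])
E
```

```text
(no output)
```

View pics/b3.png

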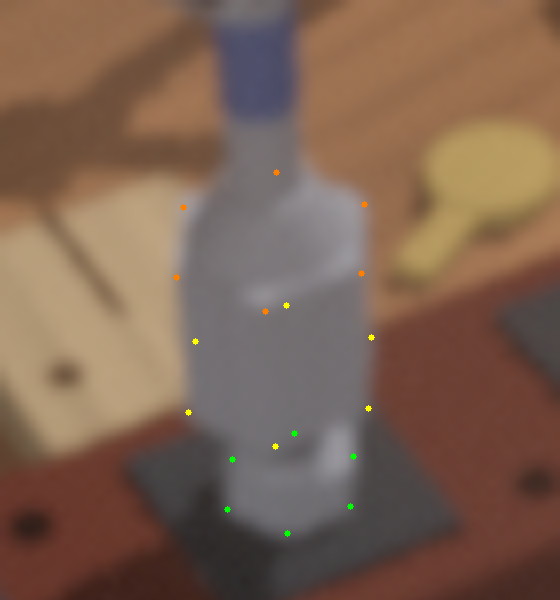

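Projected and seen rim and nut agree to about 1 mm. Descending with a 1 mm correction.

>>> arm_command --rows '[{"dp":[-0.008,0.012,0],"turn":0,"hand":1},{"dp":[-0.008,0.012,-0.03],"turn":0,"hand":1},{"dp":[-0.008,0.012,-0.06],"turn":0,"hand":1},{"dp":[-0.008,0.012,-0.09],"turn":0,"hand":1},{"dp":[-0.008,0.012,-0.11],"turn":0,"hand":1},{"dp":[-0.008,0.012,-0.13],"turn":0,"hand":1},{"dp":[-0.008,0.012,-0.15],"turn":0,"hand":1},{"dp":[-0.008,0.012,-0.15],"turn":0,"hand":1}]'

```text
t: 14.95
ee_pos: [0.5971, -0.1827, 0.1438]
ee_rot: [[0.958, 0.288, -0.001], [0.288, -0.958, 0.0], [-0.001, -0.001, -1.0]]
contact_force: [0.4, -0.0, -4.5]
finger_gap: 0.0195
```

>>> arm_command --rows '[{"dp":[0.003,0,-0.02],"turn":0,"hand":1},{"dp":[0.003,0,-0.04],"turn":0,"hand":1},{"dp":[0.003,0,-0.055],"turn":0,"hand":1},{"dp":[0.003,0,-0.07],"turn":0,"hand":1},{"dp":[0.003,0,-0.08],"turn":0,"hand":1},{"dp":[0.003,0,-0.09],"turn":0,"hand":1},{"dp":[0.003,0,-0.095],"turn":0,"hand":1},{"dp":[0.003,0,-0.095],"turn":0,"hand":1}]'

```text
t: 15.75
ee_pos: [0.5978, -0.1829, 0.1332]
ee_rot: [[0.958, 0.288, 0.0], [0.288, -0.958, -0.0], [0.0, 0.0, -1.0]]
contact_force: [-1.2, 0.1, -2.5]
finger_gap: 0.0189
```

```bash
python3 -c "
from h import *
s=sensors.read_state();print(s['wrist_torque'],s['contact_force'])"
```

```text
[0.02763178 0.10248817 0.08917331] [-1.16728047  0.08497341 -2.46068517]
```

>>> arm_command --rows '[{"dp":[0,0,-0.005],"turn":-0.1,"hand":1},{"dp":[0,0,-0.005],"turn":-0.25,"hand":1},{"dp":[0,0,-0.005],"turn":-0.4,"hand":1},{"dp":[0,0,-0.005],"turn":-0.55,"hand":1},{"dp":[0,0,-0.005],"turn":-0.7,"hand":1},{"dp":[0,0,-0.005],"turn":-0.8,"hand":1},{"dp":[0,0,-0.005],"turn":-0.85,"hand":1},{"dp":[0,0,-0.005],"turn":-0.9,"hand":1}]'

```text
t: 16.55
ee_pos: [0.598, -0.1825, 0.1332]
ee_rot: [[0.984, -0.179, 0.001], [-0.179, -0.984, 0.0], [0.001, -0.0, -1.0]]
contact_force: [-2.2, 3.1, 2.4]
finger_gap: 0.0196
```

```bash
python3 -c "
from h import *
s=sensors.read_state();print(s['wrist_torque'],s['contact_force'],s['ee_pos'])"
```

```text
[0.71380089 0.50586411 0.24081813] [-2.24109942  3.14756338  2.37508057] [ 0.5979593  -0.18254212  0.1331938 ]
```

>>> arm_command --rows '[{"dp":[0,0,0],"turn":-0.1,"hand":1},{"dp":[0,0,0],"turn":-0.25,"hand":1},{"dp":[0,0,0],"turn":-0.4,"hand":1},{"dp":[0,0,0],"turn":-0.55,"hand":1},{"dp":[0,0,0],"turn":-0.7,"hand":1},{"dp":[0,0,0],"turn":-0.8,"hand":1},{"dp":[0,0,0],"turn":-0.83,"hand":1},{"dp":[0,0,0],"turn":-0.83,"hand":1}]'

```text
t: 17.35
ee_pos: [0.5981, -0.1826, 0.1332]
ee_rot: [[0.818, -0.576, 0.001], [-0.576, -0.818, 0.0], [0.001, -0.001, -1.0]]
contact_force: [-2.1, 3.7, 5.5]
finger_gap: 0.0191
```

```bash
python3 - <<'E'
from h import *
s=sensors.read_state();print(s['wrist_torque'],s['contact_force'],s['ee_pos'],s['finger_gap'])
save("scene","fin",(180,180,360,380),3)
E
```

```text
[0.94647538 0.50015119 0.13489128] [-2.08487673  3.74218655  5.47723441] [ 0.59809232 -0.18262061  0.13316703] 0.01911628558739656
```

View pics/fin.png

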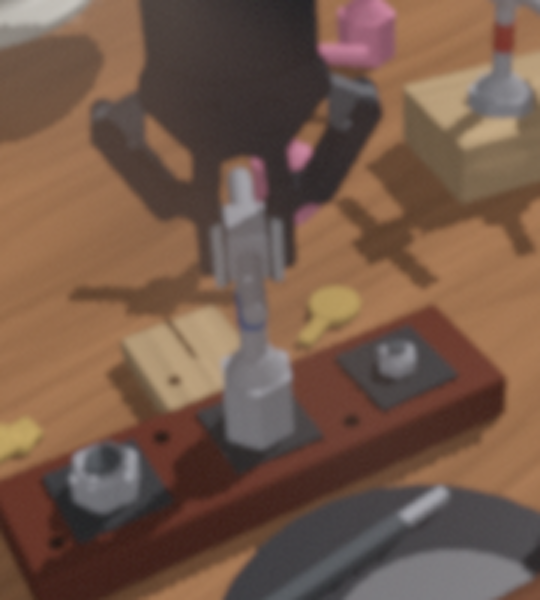

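```bash
python3 -c "
from h import *
print(job_done())"
```

```text
the job is handed in; nothing more can be done
None
```

The middle nut is tightened by about an eighth of a turn. The blue-band wrench (24 mm) is fully down on it and still in the gripper, and the job is handed in.

- **Choosing the wrench:** the top picture showed the three nuts in about a 19 : 24 : 30 ratio, with the middle one the mid size. The first wrench I tried fitted, so the other two stayed in the rack and I left the pink look-alikes alone.
- **Fit:** the socket slid over the nut with no resistance. At the end its rim was at washer height by tool height (TCP z 0.133 m), and the measured upward push was 5.5 N. The tool was within about 1 mm of the estimated bolt axis and upright.
- **Turn:** I turned the wrench 52° clockwise. Allowing for the 10° of play, the nut should have turned about 0.73–0.9 rad. The nut angle can't be read directly, so this is worked out from the tool angle. The wrist torque about the vertical rose by about 0.15 N m halfway through, close to the nut's stated 0.12 N m stiffness. At the end it read only about 0.05 N m above its starting value, so the torque reading alone doesn't settle it.
- **Last picture:** it shows the socket flush on the middle washer, the cross bar held between the fingers, and the other two nuts looking as before. It took in only part of the rack and bench, so I didn't recheck every bystander. The arm took about 17.5 s of the 67 s allowed.

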